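# Put the seasonings away at the deli counter

## Task

Put the four seasonings away at the deli counter: the round jar goes down into the wide square holder and the steel shaker into the narrow one, while both flat tins stand upright in the wooden rack, the tall tin against the rack's fixed end wall and the short tin next to it, flat side to flat side. Then slide the metal end stop up until the tins are snug between wall and stop. Set things down gently without dropping them, leave the dark wooden pepper mill where it stands, and let go of everything.

Things in the scene. Friction and masses are not known exactly. Their poses are not given: they have to be found in the camera images.
- tall_tin_mid (a point): Tall flat aluminium tin with a paper label and a small round black cap (26 mm across, 8 mm high) on top; standing upright. 36 mm thick (its x), 50 mm wide (its y), 84 mm high with the cap (the metal body is 76 mm). The point is its centre, 42 mm above its underside; z up. About 0.18 kg.
- short_tin_mid (a point): Short flat aluminium tin with a paper label and a flat dark lid; standing upright. 24 mm thick (its x), 50 mm wide (its y), 60 mm high. The point is its centre, 30 mm above its underside; z up. About 0.13 kg.
- jar_mid (a point): Wide round jar of brown spice with a white lid, standing: 60 mm across (lid 57 mm), 60 mm high. The point is its centre, 30 mm above its underside. About 0.24 kg. Belongs in the wide holder.
- shaker_mid (a point): Narrow round steel shaker with a dark domed top, standing: 40 mm across, 84 mm high (the straight part is 66 mm). The point is its centre, 42 mm above its underside. About 0.16 kg. Belongs in the narrow holder.
- mill_mid (a point): Dark turned-wood pepper mill standing loose among the seasonings, 42 mm across, 90 mm high; the point is its centre, 45 mm up. To be left alone.
- rack: Fixed wooden rack, 200 mm long (x), 82 wide (y). Origin: centre of underside, z up. Floor 6 mm thick; lips along both long sides, tops 12 mm above the table, 74 mm apart. Fixed end wall at the -x end, 70 mm high, inner face at x = -92 mm. Tins stand between it and the stop, thickness along x; snug: tall tin's centre at x = -74, short tin's at x = -44, y near 0.
- stop (a joint): The rack's aluminium end stop, sliding along the rack's x; stays where left (friction 2 N). 0 m = fully back, 130 mm between the wall's inner face and the plate; grows towards the wall (gap = 130 mm minus value; most 0.1). Starts at 0 to 0.03; snug on both tins 0.07. Plate 8 mm thick, 70 mm wide, top 67 mm above the table.
- stop_post (a point): The upright black round post on the end stop's foot, by which it can be pinched or pushed: 14 mm across, its top 65 mm above the table; its axis is 34 mm behind the plate's tin-side face, on the rack's centre line. The point is on its axis, 45 mm above the table. Its axes are the rack's.
- wide_holder: Low square plywood tray fixed to the table, 94 mm outside, 84 mm inside, walls 5 mm thick and 22 mm high, floor 5 mm thick. Origin: centre of its underside; z up. For the round jar.
- narrow_holder: Low square plywood tray fixed to the table, 66 mm outside, 56 mm inside, walls 5 mm thick and 22 mm high, floor 5 mm thick. Origin: centre of its underside; z up. For the steel shaker.

How it is judged:
By the outcome, as a careful person would: the job done as asked, in the order asked, and still so for the second after the job is handed in, with the robot touching nothing.
It also fails if it takes over 115 s, if anything falls off the work surface, if the arm or the gripper's body presses on something with over 40 N, if the wrist force passes 120 N, or if a joint passes its speed limit or range.

## Robot

A 6-joint arm with a two-finger parallel gripper is mounted at the origin on the work surface. World frame = base frame: x ahead of the robot, y to its left, z up, the work surface at z = 0. Lengths are in m, angles in rad, forces in N, time in s.
With the tool pointing down it reaches from about 0.35 to 0.975 m from the base axis. Payload 7.1 kg.
Tool frame: the origin (TCP) lies midway between the tips of the shut fingers; the grasp point (between the pads) lies 19 mm behind it; z points along the fingers, x is the direction in which the jaws open and shut, and the axes are right-handed (so a half turn about z gives the same grasp; the last joint's range is limited). The gripper opens to 88 mm and grips with 3 to 60 N. Pads are 20 mm wide; open, the fingers measure 115 mm over their backs; the gripper's body (75 mm by 178 mm) begins 61 mm behind the grasp point.
Start: joints at [-1.148, 0.423, 1.63, -0, 1.089, -0.019], TCP at [0.267, -0.565, 0.223] pointing down, gripper open.
Joint ranges: [-3, 3], [-0.9, 2.11], [0.09, 2.58], [-1.31, 4.45], [0.11, 2.69], [-2.54, 2.54]. Speed limits (rad/s): [2.39, 2.39, 3.01, 3.14, 3.14, 3.14].

## Interface

Orientations are given as a unit quaternion [w, x, y, z].
In Python, from station import move_pose, movel, movej, command_gripper, wait, inverse_kinematics, read_camera, camera_info, MotionError, job_done, get_time, get_joint_pos, get_qvel, get_effort, get_tcp_pos, get_ee_rot, get_ft_force, get_ft_torque, get_grip_width gives the robot as it stands. Calls block until the motion is done:
- move_pose(position, orientation): joint-space move of the TCP to a pose.
- movel(position, frame=None, v=0.15, until_force=None): straight line of the TCP; frame=None keeps the orientation; v is the mean speed in m/s. With until_force (N) it stops when the force on the tool has changed by that much, and returns True; else False.
- movej(angles): joint-space move.
- command_gripper(opening): opening from 0.0 (shut) to 1.0 (fully open); the grip force is fixed at half the most; returns when the fingers have stopped.
- wait(seconds).
- inverse_kinematics(position, orientation): joint angles nearest the present ones, or None.
- read_camera(name): name is "scene" or "side" or "wrist"; returns the picture (480x640x3 uint8, red, green, blue); there is no depth.
- camera_info(name): a dict with "intrinsics" (3x3 intrinsics, pixels), "T" (4x4, takes a point from camera to world coordinates); the wrist camera has in their place "tool_from_camera" (4x4, takes a point from camera to tool coordinates, whose origin is the TCP and whose axes are the tool frame's). Camera axes: x right, y up, looking along -z (the intrinsics and any distortion apply to the point x, -y, -z); pixel columns grow to the right and rows downward; lengths in m; the calibration is good to about 2 mm. A picture is of the moment at which its call begins: read the wrist's pose just before it. camera_info takes no time and is no camera call.
A pose or a line that the arm cannot do raises MotionError and nothing moves.
- job_done(): hands the job in, once; it reports no verdict.
Readings, each from a call of its own:
- get_time(): time.
- get_joint_pos(): joint angles.
- get_qvel(): joint speeds.
- get_effort(): joint torques, N m.
- get_tcp_pos(): TCP position.
- get_ee_rot(): TCP orientation.
- get_ft_force(): force on the tool from outside, world axes, zero at the start.
- get_ft_torque(): the same for the moment, N m.
- get_grip_width(): opening from 0.0 (shut) to 1.0 (fully open).
Only numpy, scipy, OpenCV 4.12 (cv2) and the standard library are available. Lean on these libraries where they do the work, as an engineer would, in place of code of your own. Each camera call takes 0.05 s, during which the arm holds its last target.

## Working session

There is one attempt and no reset: what is moved stays moved. The work goes in short steps, each a Python script; the robot and the scene stay as the last script left them, time stands still between calls to the robot, and variables do not carry over. Pictures are saved under pics/ and viewed, and the job is handed in when it is done.

```bash
ls; mkdir -p pics; python3 - <<'E'
from station import *
import cv2
for n in ["scene","side","wrist"]:
    im=read_camera(n); cv2.imwrite(f"pics/{n}0.png",im[:,:,::-1]); 
    print(n,camera_info(n))
print(get_time(),get_tcp_pos(),get_ee_rot())
E
```

```text
pics
scene {'intrinsics': array([[579.10429712,   0.        , 324.92760181],
       [  0.        , 579.10429712, 247.11954398],
       [  0.        ,   0.        ,   1.        ]]), 'T': array([[ 0.56401865, -0.70921342,  0.42296487,  1.05374526],
       [ 0.82574554,  0.48764146, -0.28346093, -0.35306375],
       [-0.00522091,  0.50913861,  0.8606687 ,  1.12420045],
       [ 0.        ,  0.        ,  0.        ,  1.        ]])}
side {'intrinsics': array([[586.04184352,   0.        , 316.52904662],
       [  0.        , 586.04184352, 242.12107095],
       [  0.        ,   0.        ,   1.        ]]), 'T': array([[-0.80693855,  0.43759409, -0.39668828,  0.0298496 ],
       [-0.59034082, -0.6187618 ,  0.51829678,  0.60759859],
       [-0.01865194,  0.65241493,  0.7576324 ,  0.96320157],
       [ 0.        ,  0.        ,  0.        ,  1.        ]])}
wrist {'intrinsics': array([[414.58134417,   0.        , 320.06161105],
       [  0.        , 414.58134417, 237.49055603],
       [  0.        ,   0.        ,   1.        ]]), 'tool_from_camera': array([[ 9.99999610e-01, -8.56147518e-04, -2.15459981e-04,
         3.65987778e-04],
       [-8.81880522e-04, -9.57312281e-01, -2.89054353e-01,
        -7.96920074e-02],
       [ 4.12106804e-05,  2.89054430e-01, -9.57312663e-01,
        -1.63183446e-01],
       [ 0.00000000e+00,  0.00000000e+00,  0.00000000e+00,
         1.00000000e+00]])}
0.15 [ 0.2670968  -0.56460879  0.22209285] [-3.19434983e-04  8.44857155e-01 -5.34991643e-01 -4.75687274e-04]
```

View pics/scene0.png

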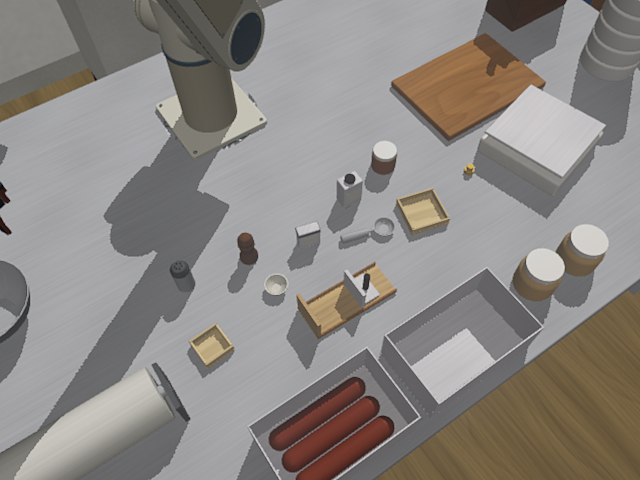

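View pics/side0.png

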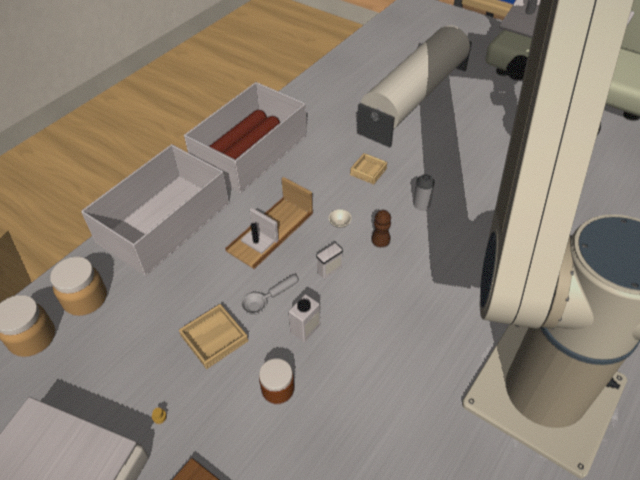

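The scene view shows the shaker at (181,275), mill (247,249), short tin (308,235), tall tin (349,189), jar (384,157), wide holder (422,210), narrow holder (211,345) and rack (347,297). I'll zoom in to measure them.

```bash
python3 - <<'E'
import cv2
def crop(n,x0,y0,x1,y1,k,o):
    im=cv2.imread(f"pics/{n}0.png")[y0:y1,x0:x1]
    im=cv2.resize(im,None,fx=k,fy=k,interpolation=cv2.INTER_CUBIC)
    for x in range((x0//20+1)*20,x1,20):
        cv2.line(im,((x-x0)*k,0),((x-x0)*k,6),(0,0,255),1); cv2.putText(im,str(x),((x-x0)*k,16),0,.35,(0,0,255))
    for y in range((y0//20+1)*20,y1,20):
        cv2.line(im,(0,(y-y0)*k),(6,(y-y0)*k),(0,0,255),1); cv2.putText(im,str(y),(8,(y-y0)*k),0,.35,(0,0,255))
    cv2.imwrite(f"pics/{o}.png",im)
crop("scene",290,130,450,250,5,"sA"); crop("scene",290,250,410,340,6,"sB"); crop("scene",160,220,290,370,4,"sC")
crop("side",170,160,330,280,5,"dA"); crop("side",170,260,330,410,4,"dB"); crop("side",310,140,450,280,4,"dC")
E
```

```text
(no output)
```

View pics/sA.png

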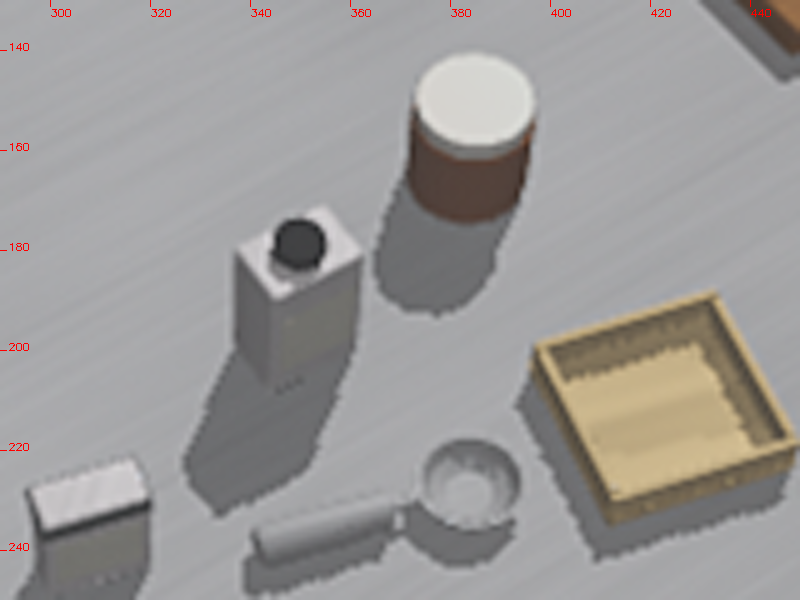

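View pics/sB.png

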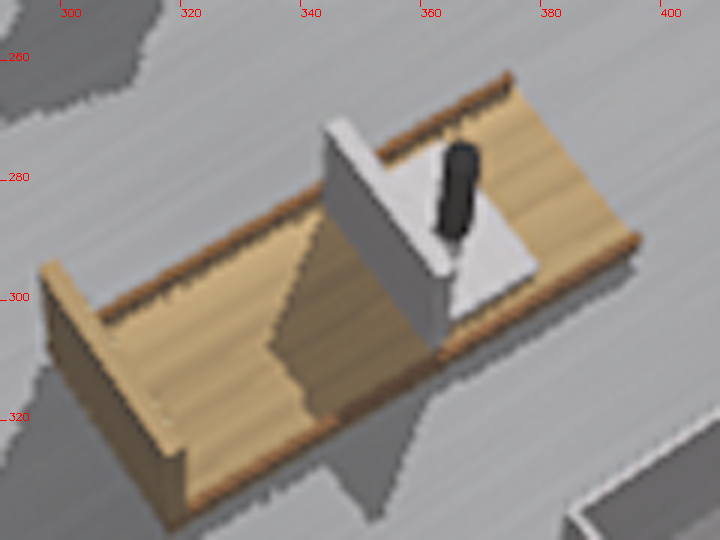

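View pics/sC.png

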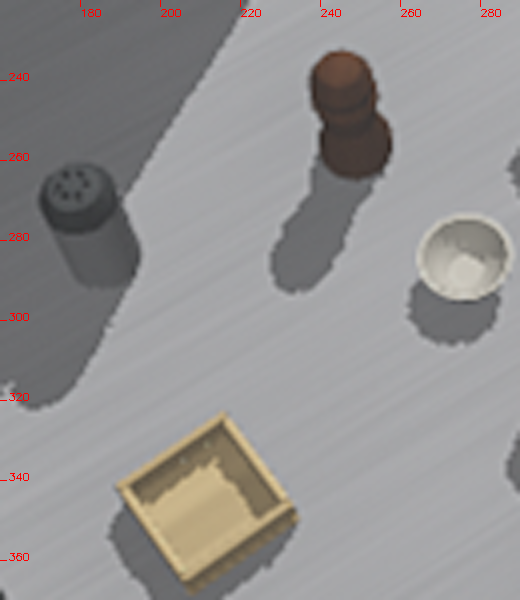

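View pics/dA.png

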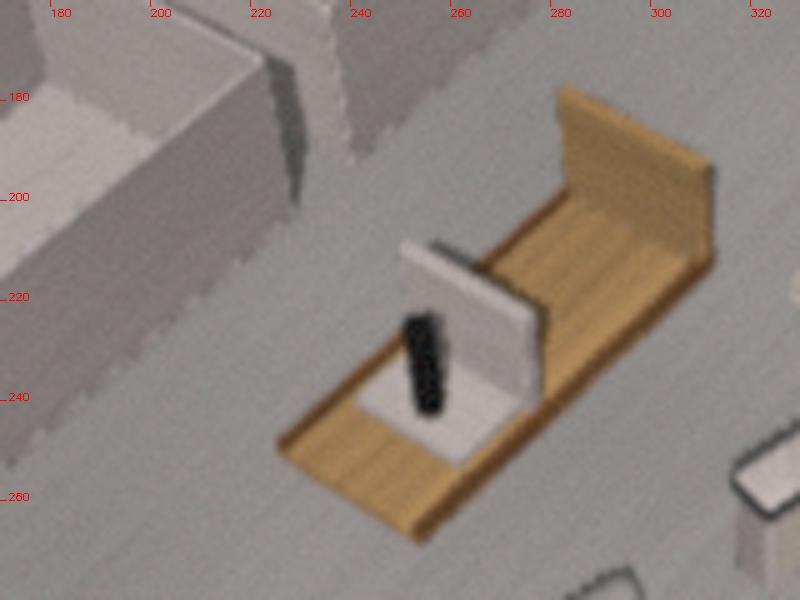

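View pics/dB.png

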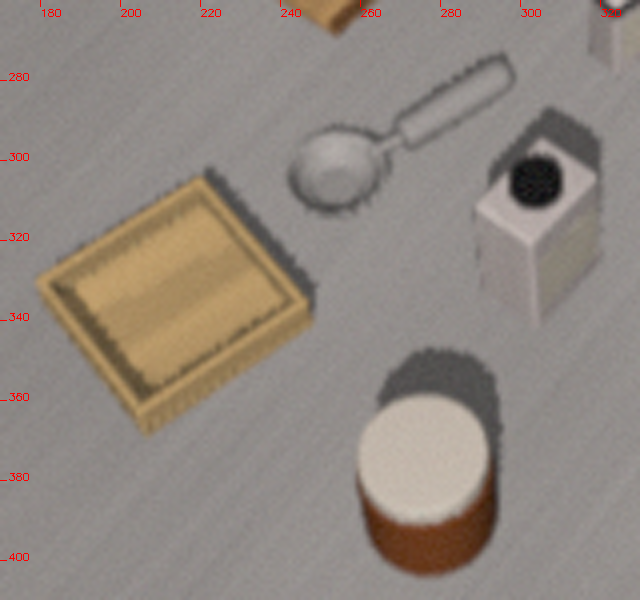

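View pics/dC.png

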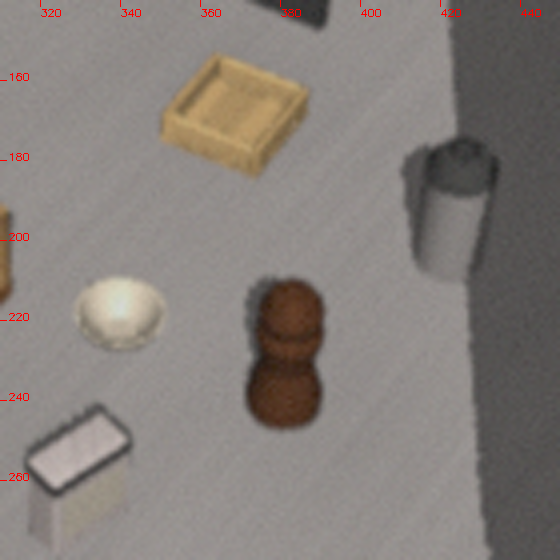

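```bash
cat > h.py <<'E'
import numpy as np, cv2
from scipy.optimize import least_squares
from station import *
CI={n:camera_info(n) for n in("scene","side")}
def projT(K,T,p):
    c=np.linalg.inv(T)@np.append(p,1); return np.array([K[0,2]+K[0,0]*c[0]/-c[2],K[1,2]-K[1,1]*c[1]/-c[2]])
def proj(n,p): return projT(CI[n]["intrinsics"],CI[n]["T"],p)
def R2(a): return np.array([[np.cos(a),-np.sin(a)],[np.sin(a),np.cos(a)]])
def fit(obs,x0=(.6,0,0),yaw=True):
    def w(p,o):
        return np.append(np.array(p[:2])+R2(p[2] if yaw else 0)@np.array(o[1][:2]),o[1][2])
    f=lambda p:np.concatenate([proj(o[0],w(p,o))-o[2] for o in obs])
    s=least_squares(f,x0,loss='soft_l1'); return s.x,f(s.x).reshape(-1,2)
E
cat > f0.py <<'E'
from h import *
def box(n,pts,hx,hy,z,order):
    return [(n,(sx*hx,sy*hy,z),p) for p,(sx,sy) in zip(pts,order)]
import itertools
cyc=[(-1,1),(1,1),(1,-1),(-1,-1)] # clockwise from above
def rect(S,D,hx,hy,z):
    best=None
    for r in range(4):
      for q in range(4):
       for yw in(0,.8,-.8,):
        o=box("scene",S,hx,hy,z,cyc[r:]+cyc[:r])+box("side",D,hx,hy,z,cyc[q:]+cyc[:q])
        x,e=fit(o,(.6,-.2,yw)); c=np.abs(e).mean()
        if best is None or c<best[0]-1e-4: best=(c,x,e)
    return best
def show(n,b): print(n,np.round(b[1],4),"yawdeg",round(np.degrees(b[1][2])%360,1),"err",round(b[0],2)); print(np.round(b[2],1).tolist())
# points clockwise in image: left, top, right, bottom
show("tall",rect([(337.2,180),(354.6,171.4),(362.4,181.6),(346,189.8)],[(289.5,313),(306.25,294.25),(319.5,304.5),(303.75,320.75)],.018,.025,.076))
show("short",rect([(295.6,228),(316.6,221.4),(320,228.4),(298.6,236)],[(317,255.5),(334.5,241.75),(342.5,250),(324,263)],.012,.025,.060))
show("wide",rect([(397.4,199.4),(433,189),(449.4,218.6),(412.2,231)],[(180,330.5),(221.25,304.5),(248.25,336.25),(206.75,363)],.047,.047,.022))
show("narrow",rect([(190,341.75),(216,323.75),(234.25,348),(206.75,365)],[(351.25,169.5),(364.5,154),(387,163),(374.25,179.5)],.033,.033,.022))
def pts(nm,o):
    x,e=fit(o,(.6,-.2,0),yaw=False); print(nm,np.round(x[:2],4),np.round(e,1).tolist())
pts("jar",[("scene",(0,0,.06),(385.2,150.2)),("side",(0,0,.06),(276,374.2))])
pts("shaker",[("scene",(0,0,.082),(179.2,268)),("side",(0,0,.082),(426,177)),("scene",(0,0,.0),(186.7,285))])
pts("mill",[("scene",(0,0,.02),(248.5,256)),("side",(0,0,.02),(381,237))])
S=lambda l,p:("scene",l,p); D=lambda l,p:("side",l,p)
o=[S((-.1,.041,.07),(296.7,294.2)),S((-.1,-.041,.07),(317.2,325.8)),S((-.092,.041,.07),(300,293.7)),S((-.092,-.041,.07),(321.2,324.7)),S((-.1,-.041,0),(318.3,338.3)),S((.1,.041,.012),(375.3,262)),S((.1,-.041,.012),(396.7,289.5)),
 D((-.092,.041,.07),(311.6,194)),D((.1,-.041,.012),(226.6,249.6)),D((.1,.041,.012),(254,266))]
x,e=fit(o,(.7,-.2,1.)); print("rack",x,np.degrees(x[2]),np.round(e,1).tolist())
# stop: s = x of tin-side face in rack frame
def fs(v):
    X=v[0]; L=[S((X,.035,.067),(344.2,270.8)),S((X+.008,.035,.067),(347.5,269.7)),S((X,-.035,.067),(362,295.8)),S((X+.008,-.035,.067),(365.3,295)),S((X+.034,0,.065),(366.8,275.3)),D((X+.034,0,.065),(254,224))]
    return np.concatenate([proj(a,np.append(x[:2]+R2(x[2])@l[:2],l[2]))-p for a,l,p in L])
s=least_squares(fs,[.03],loss='soft_l1'); print("face",s.x,"joint",.130-(s.x[0]+.092),np.round(fs(s.x),1).tolist())
E
python3 f0.py
```

```text
tall [0.4213 0.1398 3.1296] yawdeg 179.3 err 1.4
[[-1.2, -1.9], [-0.6, -3.0], [0.8, -2.8], [-1.0, -1.0], [-1.9, -1.8], [-1.8, -1.2], [0.4, -2.0], [-0.5, 0.3]]
short [ 0.4676 -0.0052  2.9244] yawdeg 167.6 err 0.79
[[-0.7, -1.5], [-0.4, -2.1], [0.3, -0.6], [0.2, -0.8], [-1.1, -1.1], [-0.2, -0.1], [-0.1, -1.7], [-0.1, -1.7]]
wide [0.5501 0.2552 1.3076] yawdeg 74.9 err 1.35
[[-2.0, -2.6], [-0.7, -3.1], [0.2, -1.3], [-0.6, -2.1], [-1.2, -1.8], [-0.4, -1.9], [-0.2, -1.6], [-1.7, 0.0]]
narrow [ 0.5669 -0.305   1.6453] yawdeg 94.3 err 1.39
[[-1.3, -1.6], [0.1, -2.5], [-0.2, -3.1], [-0.4, -0.3], [-2.1, -1.9], [-1.9, -2.1], [-0.2, -1.9], [-0.6, -2.1]]
jar [0.3849 0.2693] [[-0.4, -2.5], [-0.5, -0.5]]
shaker [ 0.41   -0.2843] [[-0.9, -1.1], [-1.4, -0.5], [0.1, -0.0]]
mill [ 0.4248 -0.135 ] [[-0.1, -4.5], [-0.4, -2.8]]
rack [ 0.63648885 -0.01749083  1.54949137] 88.77931589128768 [[-0.9, -0.1], [0.5, -0.1], [-0.9, -1.5], [-0.0, -1.1], [-0.0, 0.7], [-0.9, -1.3], [0.1, -0.8], [-2.2, -1.2], [-1.9, -2.4], [-0.5, -0.9]]
face [0.01136536] joint 0.026634635835692616 [-1.1, -0.4, -1.2, -1.2, 0.5, 0.1, 0.5, -1.1, -0.6, 0.0, -0.4, -0.4]
```

```bash
cat >> h.py <<'E'
def q(a): return [0.,float(np.cos(a/2)),float(np.sin(a/2)),0.]
def yaws(a):  # equivalents
    return sorted([(a+k*np.pi) for k in(-2,-1,0,1,2)],key=abs)
def go(x,y,z,a):
    """joint move with tool down, jaw axis at yaw a mod pi, nearest feasible"""
    best=None; j=get_joint_pos()
    for b in [a-np.pi,a,a+np.pi]:
        s=inverse_kinematics([x,y,z],q(b))
        if s is None: continue
        c=np.abs(np.array(s)-j).max()
        if abs(s[5])>2.5: continue
        if best is None or c<best[0]: best=(c,b)
    move_pose([x,y,z],q(best[1])); return best
def rotq(w):
    from scipy.spatial.transform import Rotation as R
    return R.from_quat([w[1],w[2],w[3],w[0]]).as_matrix()
def wpic(name):
    T=np.eye(4); T[:3,3]=get_tcp_pos(); T[:3,:3]=rotq(get_ee_rot())
    im=read_camera("wrist"); C=camera_info("wrist"); TC=T@C["tool_from_camera"]
    cv2.imwrite(f"pics/{name}.png",im[:,:,::-1]); np.savez(f"pics/{name}.npz",K=C["intrinsics"],T=TC)
    return im
def unproj(name,uv,z):
    d=np.load(f"pics/{name}.npz"); K,T=d["K"],d["T"]
    r=T[:3,:3]@np.array([(uv[0]-K[0,2])/K[0,0],-(uv[1]-K[1,2])/K[1,1],-1]); o=T[:3,3]
    return (o+r*(z-o[2])/r[2])[:2]
E
python3 - <<'E'
from h import *
t=get_time()
go(.385,.269,.2,0.); print(get_time()-t,get_ee_rot()); wpic("w_jar")
t=get_time(); go(.55,.255,.25,0.); print(get_time()-t); wpic("w_wide")
print(get_joint_pos(),get_ft_force())
E
```

```text
2.9583 [ 5.90492471e-06  9.99999891e-01 -4.63744317e-04  5.65573211e-05]
0.7250000000000001
[4.15279863e-01 3.65866589e-01 1.65232091e+00 3.46105704e-04
 1.12615818e+00 4.15035210e-01] [ 0.26271433 -0.96402683 -0.70848344]
```

View pics/w_jar.png

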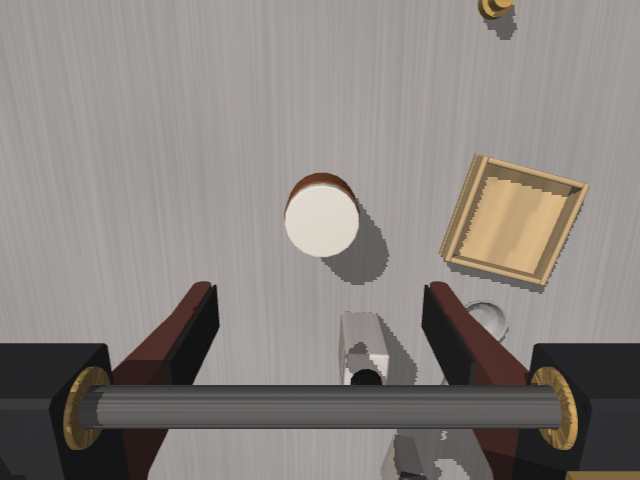

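View pics/w_wide.png

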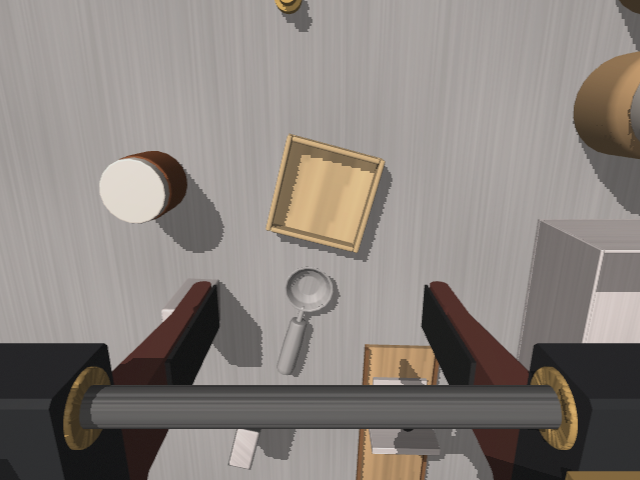

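In the wrist views the jar lid is centred at (321.5,220) and the wide holder's rim corners are at (290,136), (384,159), (357,251) and (268,229).

```bash
python3 - <<'E'
from h import *
print("jar",unproj("w_jar",(321.5,220),.06), "from wide pic",unproj("w_wide",(134.5,190),.06))
P=np.array([unproj("w_wide",p,.022) for p in[(290,136),(384,159),(357,251),(268,229)]])
print("wide",P.mean(0),np.linalg.norm(P-np.roll(P,1,0),axis=1)); d=P[1]-P[0]; print(np.degrees(np.arctan2(d[1],d[0])))
E
```

```text
jar [0.38687566 0.27014997] from wide pic [0.38920615 0.2697763 ]
wide [0.55286021 0.25783263] [0.09145405 0.08939868 0.09307493 0.09042342]
-13.428855969906717
```

```bash
cat >> h.py <<'E'
def pick(x,y,a,h,zup=.2,pre=1.0):
    go(x,y,zup,a); command_gripper(pre) if abs(get_grip_width()-pre)>.03 else None
    movel([x,y,h+.04],v=.3); 
    r=movel([x,y,h],v=.08,until_force=6); print("down hit",r,get_tcp_pos())
    command_gripper(0.0); print("width mm",get_grip_width()*88, "tcp",get_tcp_pos(),get_time())
def lift(z=.2):
    p=get_tcp_pos(); movel([p[0],p[1],z],v=.2)
def lower(x,y,z,gap=.015):
    movel([x,y,z+gap],v=.15); 
    r=movel([x,y,z-.004],v=.025,until_force=2.5); print("place hit",r,get_tcp_pos(),"want",z,get_ft_force())
def release(w,z=.2):
    g=get_grip_width(); command_gripper(min(1,g+w/88)); p=get_tcp_pos(); movel([p[0],p[1],p[2]+.05],v=.1); movel([p[0],p[1],z],v=.3)
E
python3 - <<'E'
from h import *
a=np.radians(31)
pick(.387,.270,a,.020); lift(.12)
f=get_tcp_pos(); movel([.5525,.257,.12],v=.25)
lower(.5525,.257,.025)
wpic("w_jarpl"); print(get_time())
E
```

```text
down hit False [0.387165   0.27015548 0.02023834]
width mm 59.78845115239011 tcp [0.38686959 0.26991248 0.02018503] 6.4667
place hit True [0.55256849 0.2569973  0.02491253] want 0.025 [0.23897955 0.70248704 0.94694608]
9.2583
```

View pics/w_jarpl.png

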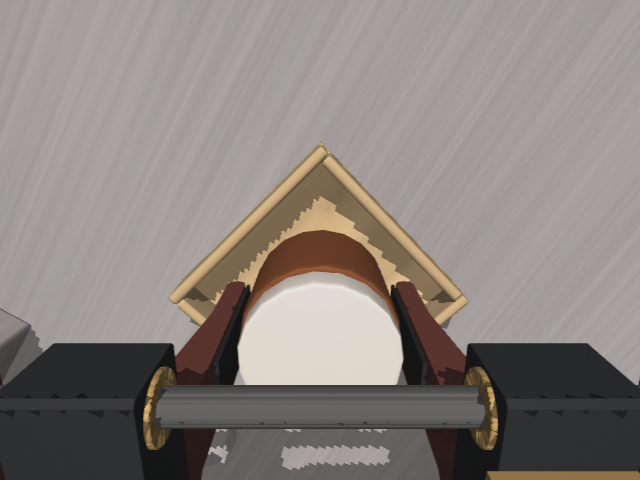

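The jar is seated at the planned height, inside the holder and centred between its walls. I'll release it and look at the shaker and narrow holder next.

```bash
python3 - <<'E'
from h import *
release(9); wpic("w_jar2")
go(.41,-.284,.22,0.); command_gripper(1.0); wpic("w_shk")
go(.567,-.305,.22,0.); wpic("w_nar"); print(get_time())
E
```

```text
14.225
```

View pics/w_jar2.png

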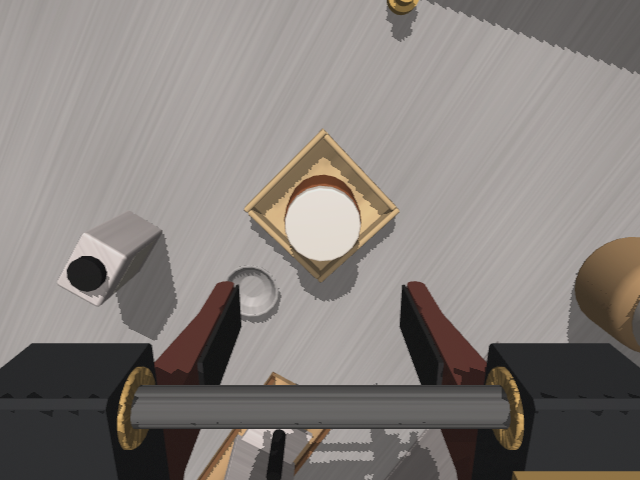

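View pics/w_shk.png

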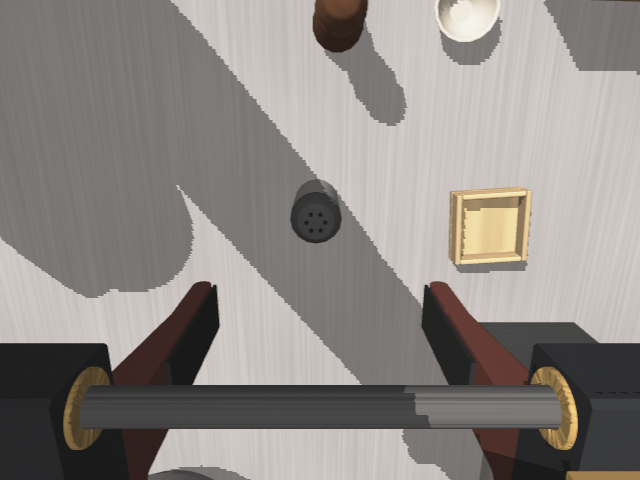

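View pics/w_nar.png

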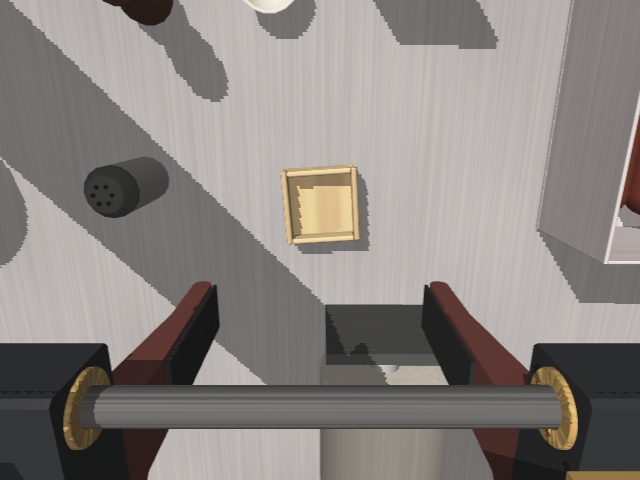

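```bash
python3 - <<'E'
from h import *
print("shk",unproj("w_shk",(316,219),.084),unproj("w_shk",(316,217),.07),unproj("w_nar",(106,194),.08))
P=np.array([unproj("w_nar",p,.022) for p in[(282,171),(357,166),(359,239),(289,243)]])
print("nar",P.mean(0),P, np.linalg.norm(P-np.roll(P,1,0),axis=1)); d=P[1]-P[0]; print(np.degrees(np.arctan2(d[1],d[0])))
def un(n,uv,z):
    np.savez("pics/tmp.npz",K=CI[n]["intrinsics"],T=CI[n]["T"]); return unproj("tmp",uv,z)
print("slicer base",un("side",(358,135),0),un("side",(392,143),0))
for n,uv in [("side",(358,108)),("side",(398,113))]: print("top",[un(n,uv,z) for z in(.05,.1,.15)])
E
```

```text
shk [ 0.40742272 -0.28062724] [ 0.40728555 -0.28257728] [ 0.40739318 -0.28314552]
nar [ 0.56707551 -0.3043757 ] [[ 0.53256814 -0.27376607]
 [ 0.59741764 -0.26936262]
 [ 0.60100939 -0.33521604]
 [ 0.53730686 -0.33915807]] [0.06556347 0.06499883 0.0659513  0.06382439]
3.8845696171443542
slicer base [ 0.66160411 -0.40600627] [ 0.57362841 -0.42867748]
top [array([ 0.68854034, -0.44347296]), array([ 0.65247543, -0.38592424]), array([ 0.61641051, -0.32837553])]
top [array([ 0.59411559, -0.48367929]), array([ 0.56322066, -0.42392918]), array([ 0.53232573, -0.36417908])]
```

```bash
python3 - <<'E'
from h import *
a=np.radians(4)
pick(.4075,-.2825,a,.026); lift(.12)
movel([.567,-.3045,.12],v=.25)
lower(.567,-.3045,.031)
wpic("w_shpl")
release(8); wpic("w_sh2"); command_gripper(1.0)
go(.421,.140,.22,0.); wpic("w_tall")
go(.468,-.005,.22,0.); wpic("w_short")
go(.637,-.06,.25,0.); wpic("w_rack"); print(get_time())
E
```

```text
down hit False [ 0.40760006 -0.28260364  0.02614488]
width mm 39.95903420011544 tcp [ 0.40739126 -0.2824591   0.02599195] 16.9667
place hit True [ 0.56690595 -0.30446054  0.03081992] want 0.031 [-0.0584525  -0.19121814  3.74843967]
25.3333
```

View pics/w_sh2.png

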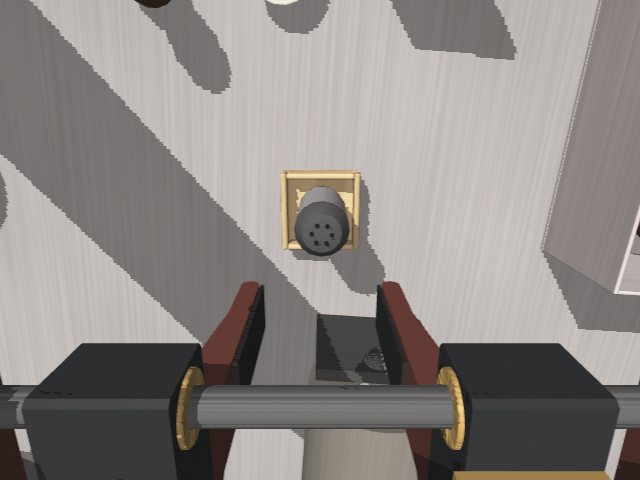

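View pics/w_tall.png

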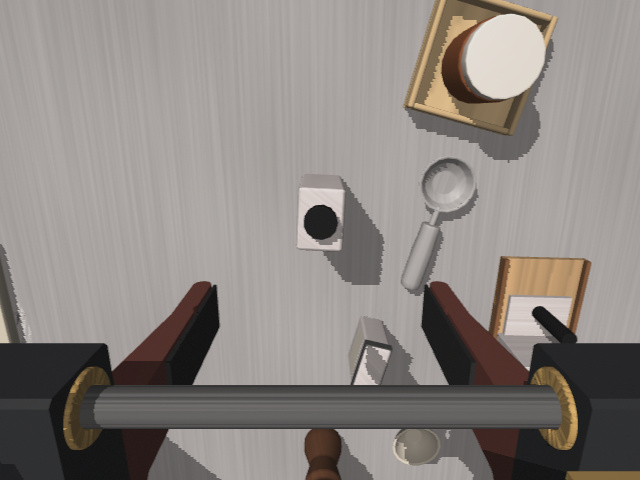

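View pics/w_short.png

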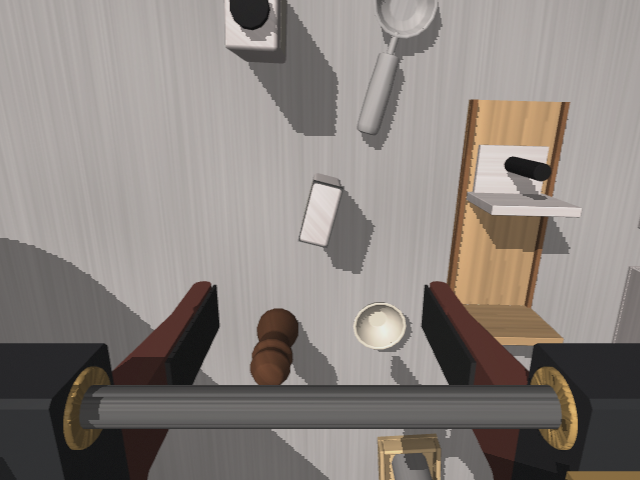

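View pics/w_rack.png

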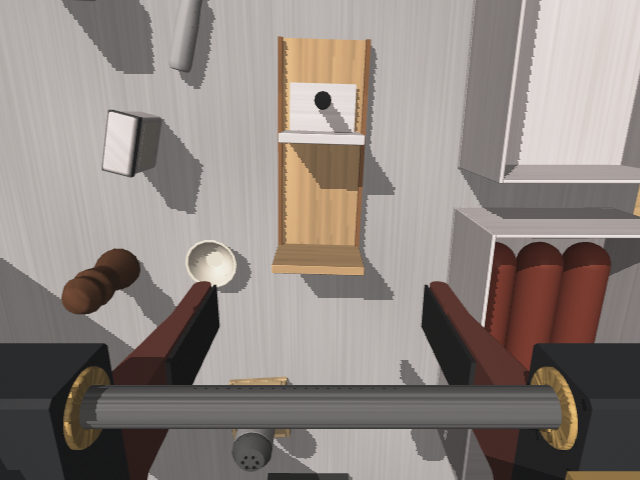

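The shaker is upright in the narrow holder. I'll zoom into the tins and rack.

```bash
cat > crop.py <<'E'
import cv2
def crop(n,x0,y0,x1,y1,k):
    im=cv2.imread(f"pics/{n}.png")[y0:y1,x0:x1]
    im=cv2.resize(im,None,fx=k,fy=k,interpolation=cv2.INTER_CUBIC)
    for x in range((x0//10+1)*10,x1,10):
        cv2.line(im,((x-x0)*k,0),((x-x0)*k,6),(0,0,255),1); cv2.putText(im,str(x),((x-x0)*k,16),0,.35,(0,0,255))
    for y in range((y0//10+1)*10,y1,10):
        cv2.line(im,(0,(y-y0)*k),(6,(y-y0)*k),(0,0,255),1); cv2.putText(im,str(y),(8,(y-y0)*k),0,.35,(0,0,255))
    return im
E
python3 - <<'E'
from crop import *
a=crop("w_tall",290,170,350,260,6);b=crop("w_short",290,170,350,260,6)
cv2.imwrite("pics/z1.png",cv2.hconcat([a,b]))
cv2.imwrite("pics/z2.png",cv2.rotate(crop("w_rack",265,30,380,280,3),0) if 0 else crop("w_rack",265,30,380,280,2*1+0) if 0 else crop("w_rack",260,130,390,280,4))
E
```

```text
(no output)
```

View pics/z1.png

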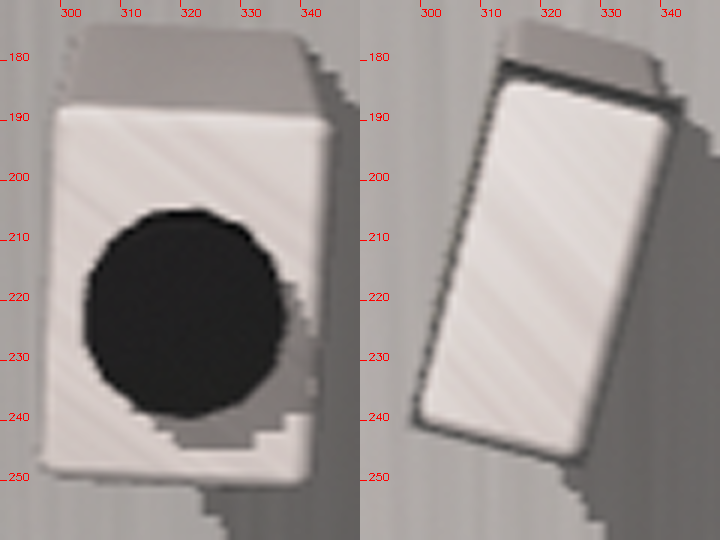

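View pics/z2.png

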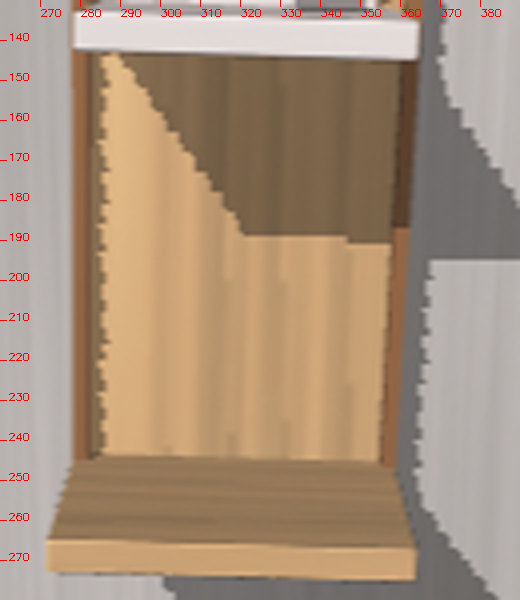

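```bash
python3 - <<'E'
from h import *
def rect(n,pp,z):
    P=np.array([unproj(n,p,z) for p in pp]); L=(P[0]+P[1])/2-(P[2]+P[3])/2  # long axis
    print(n,P.mean(0),"long axis deg",np.degrees(np.arctan2(L[1],L[0])),np.linalg.norm(P-np.roll(P,1,0),axis=1))
rect("w_tall",[(299.7,187.5),(344.8,190),(340.8,250.7),(297,248)],.076)
rect("w_short",[(313.7,180.5),(343.8,187.5),(327.5,247.2),(298.7,240.7)],.060)
print("cap",unproj("w_tall",(320.8,222),.084))
for nm,a,b,z in[("wall top inner",(272,265),(364,267.2),.07),("wall outer",(271.7,273.7),(364,275),.07),("wall floor",(285,243.7),(355,245.5),.006),("plate",(278.2,142),(364.5,144.5),.067)]:
    A,B=unproj("w_rack",a,z),unproj("w_rack",b,z); print(nm,A,B,"mid",(A+B)/2,np.degrees(np.arctan2(*(B-A)[::-1])),np.linalg.norm(B-A))
print("post",unproj("w_rack",(323,100),.065))
A,B=unproj("w_rack",(281,37),.012),unproj("w_rack",(371,40),.012);print("far end",A,B,(A+B)/2)
E
```

```text
w_tall [0.42247196 0.14032471] long axis deg 86.96847692481934 [0.04765043 0.03377459 0.04796203 0.03427455]
w_short [ 0.46855067 -0.00408668] long axis deg 75.69842710984042 [0.05078691 0.02423904 0.05086797 0.02416585]
cap [0.42263952 0.14060941]
wall top inner [ 0.5933609  -0.10801937] [ 0.67440589 -0.10983162] mid [ 0.63388339 -0.10892549] -1.280978672052876 0.08106524948286495
wall outer [ 0.59283814 -0.1162372 ] [ 0.67464769 -0.11721188] mid [ 0.63374292 -0.11672454] -0.6825869328589037 0.08181534946564933
wall floor [ 0.59945038 -0.10865905] [ 0.67149255 -0.1103878 ] mid [ 0.63547146 -0.10952342] -1.374624801017168 0.07206290318881807
plate [ 0.60136733 -0.00243637] [ 0.67165122 -0.00425988] mid [ 0.63650927 -0.00334812] -1.4862054299224658 0.0703075427941945
post [0.63769856 0.03015309]
far end [0.60071138 0.08421428] [0.68003352 0.08194512] [0.64037245 0.0830797 ]
```

```bash
cat >> h.py <<'E'
ry=np.radians(88.6); U=np.array([np.cos(ry),np.sin(ry)]); W0=np.array([.6348,-.109]); JA=ry-np.pi/2
def rk(d): return W0+U*d   # point on centre line, d from wall
E
python3 - <<'E'
from h import *
pick(.4225,.1405,np.radians(87.5),.028,pre=.8); lift(.15)
p=rk(.024); go(p[0],p[1],.15,JA); movel([*p,.034+.015],v=.15)
wpic("w_tp"); movel([*p,.034+.003],v=.05)
e=rk(.012); r=movel([*e,.037],v=.02,until_force=2.5); c=get_tcp_pos(); print("wall",r,c,"d",(c[:2]-W0)@U,get_ft_force())
c[:2]+=U*.0007; movel(list(c),v=.02); lower(c[0],c[1],.034,.003); wpic("w_tp2"); print(get_time())
E
```

```text
down hit False [0.42281197 0.14057287 0.02835868]
width mm 49.66883712577388 tcp [0.42274085 0.14056287 0.02831698] 28.6667
wall True [ 0.6349126  -0.090776    0.03664827] d 0.018221311280181778 [ 1.01605972  0.7409786  -2.11224543]
place hit True [ 0.6353491  -0.09015489  0.03414283] want 0.034 [-0.67539192 -0.39367153  4.87261921]
33.0667
```

View pics/w_tp2.png

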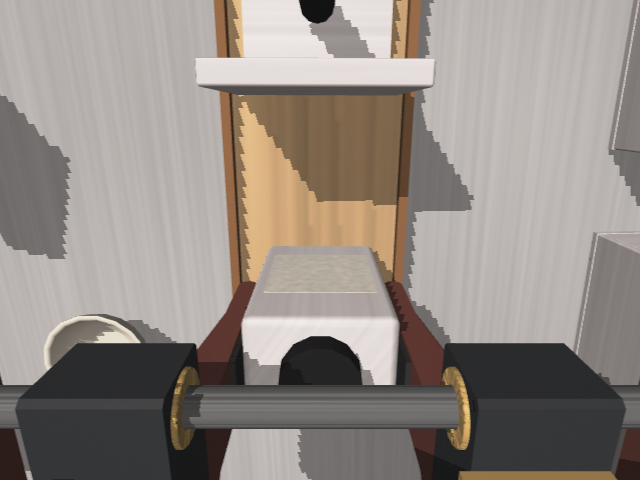

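The tin is between the lips, and it met the wall at d = 18.2 mm where 18 was expected. I'll release it and fetch the short tin.

```bash
python3 - <<'E'
from h import *
release(9,.2); wpic("w_t3")
pick(.4685,-.004,np.radians(75.7),.020,pre=.78); lift(.16)
p=rk(.060); go(p[0],p[1],.16,JA); movel([*p,.026+.015],v=.15)
wpic("w_sp"); movel([*p,.026+.003],v=.05)
e=rk(.045); r=movel([*e,.029],v=.02,until_force=2.0); c=get_tcp_pos(); print("tin",r,c,"d",(c[:2]-W0)@U,get_ft_force())
wpic("w_sp2"); print(get_time())
E
```

```text
down hit False [ 0.46872815 -0.00399305  0.02023553]
width mm 50.04961273469224 tcp [ 0.4687938  -0.00402402  0.02036293] 37.9083
tin True [ 0.63562787 -0.06109254  0.02858163] d 0.04791338626527303 [ 0.54344357  1.14866793 -0.53466933]
41.9667
```

View pics/w_t3.png

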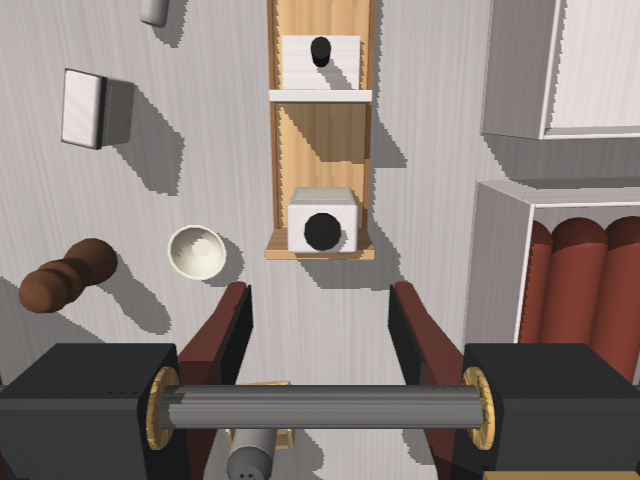

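View pics/w_sp2.png

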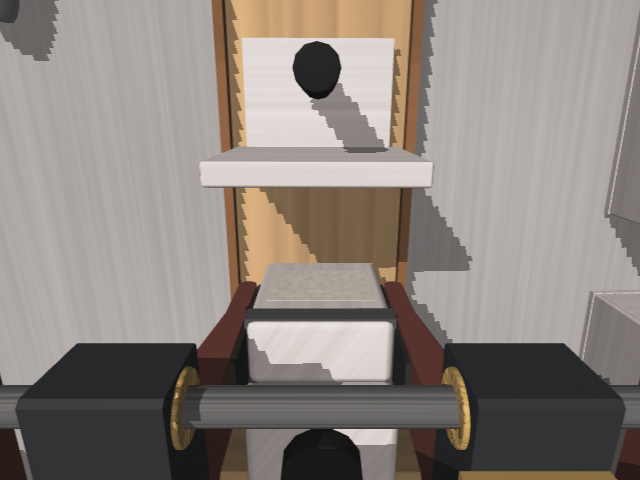

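```bash
python3 - <<'E'
from h import *
c=get_tcp_pos(); c[:2]+=U*.0006; movel(list(c),v=.02); lower(c[0],c[1],.026,.003)
release(8,.16); wpic("w_s3")
p=rk(.139); go(p[0],p[1],.16,JA); command_gripper(.5); movel([*p,.07],v=.2); r=movel([*p,.034],v=.08,until_force=6); print(r)
command_gripper(0.); print("w",get_grip_width()*88,get_tcp_pos(),get_ft_force())
wpic("w_post"); print(get_time())
E
```

```text
place hit True [ 0.63578486 -0.06051252  0.02615276] want 0.026 [-1.1498518   0.50876013  4.24576048]
False
w 13.129802451461122 [0.63697997 0.0299923  0.03416246] [-5.03224141  0.46007762  5.61625607]
46.9417
```

View pics/w_s3.png

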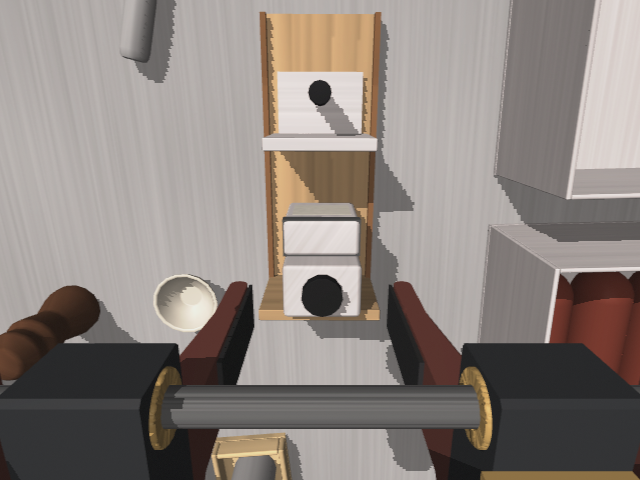

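View pics/w_post.png

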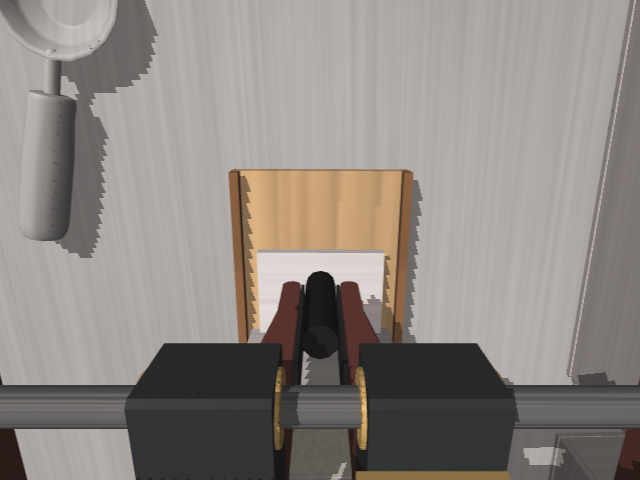

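Both tins stand flush in the rack and the post is pinched. Now I'll slide the stop.

```bash
python3 - <<'E'
from h import *
c=get_tcp_pos(); d0=(c[:2]-W0)@U
b=c[:2]-U*(d0-.105)   # free part, keep lateral
r=movel([b[0],b[1],c[2]],v=.06,until_force=12); p=get_tcp_pos(); print(r,(p[:2]-W0)@U,get_ft_force())
if not r:
    b=c[:2]-U*(d0-.087); r=movel([b[0],b[1],c[2]],v=.015,until_force=6); p=get_tcp_pos(); print(r,"d",(p[:2]-W0)@U,get_ft_force(),"moved",d0-(p[:2]-W0)@U)
print(get_time())
wpic("w_slid")
for n in("scene","side"): cv2.imwrite(f"pics/{n}1.png",read_camera(n)[:,:,::-1])
E
python3 -c "
from crop import *
cv2.imwrite('pics/e.png',cv2.hconcat([crop('scene1',290,230,410,340,3),crop('side1',210,160,330,270,3)]))"
```

```text
False 0.10431226194803292 [-3.2113268  -2.51468246  3.88418922]
True d 0.0944933974487875 [0.1235447  1.10858034 4.77531733] moved 0.044491053930701144
48.4167
```

View pics/e.png

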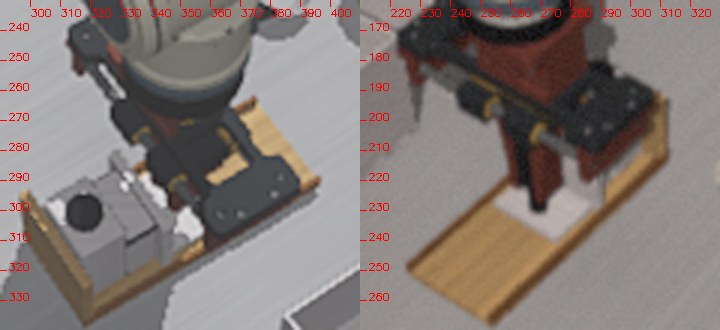

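```bash
python3 - <<'E'
from h import *
c=get_tcp_pos(); b=c[:2]-U*.003
r=movel([b[0],b[1],c[2]],v=.008,until_force=10); p=get_tcp_pos(); print(r,"d",(p[:2]-W0)@U,get_ft_force())
wait(.2); print(get_ft_force())
command_gripper(.35); p=get_tcp_pos(); print((p[:2]-W0)@U)
movel([p[0],p[1],.1],v=.1); movel([p[0],p[1],.22],v=.25); go(.62,-.05,.26,JA); wpic("w_fin")
go(.42,.14,.30,0.); wait(.3)
for n in("scene","side"): cv2.imwrite(f"pics/{n}2.png",read_camera(n)[:,:,::-1])
print(get_time())
E
python3 -c "
from crop import *
cv2.imwrite('pics/f.png',cv2.hconcat([crop('scene2',290,250,410,340,3),crop('side2',210,170,330,260,3)]))"
```

```text
True d 0.09452149386230395 [-1.27700772  0.49840594  3.1034942 ]
[-1.36578289  0.15034349  3.86588195]
0.09436169289714946
52.9
```

View pics/w_fin.png

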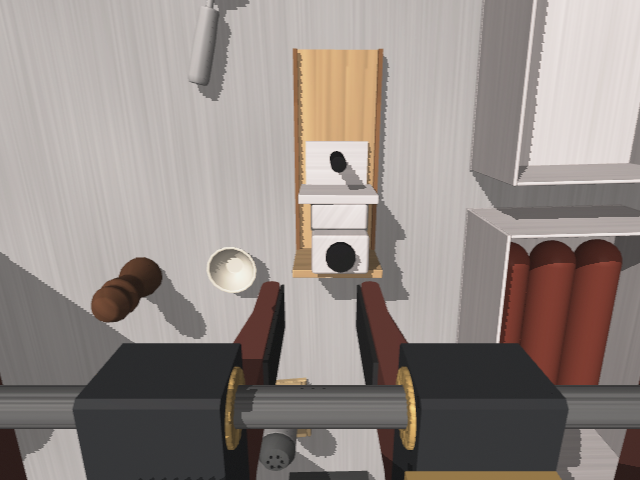

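View pics/f.png

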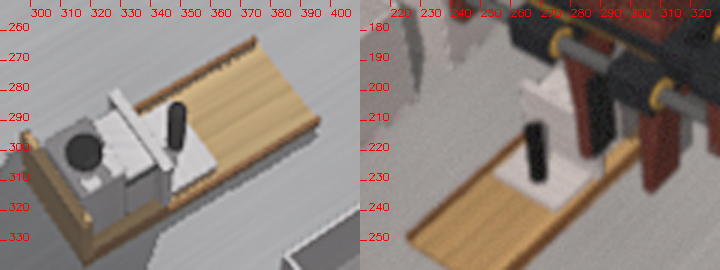

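View pics/scene2.png

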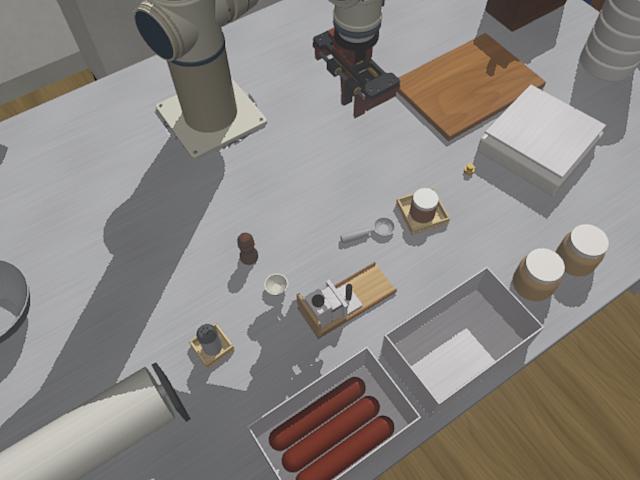

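```bash
python3 - <<'E'
from h import *
p=rk(.03); go(p[0],p[1]-.045,.22,JA); wpic("w_f2"); print(get_time())
from crop import *
cv2.imwrite("pics/f2.png",crop("w_f2",270,60,380,240,3)); 
E
```

```text
54.2667
```

View pics/f2.png

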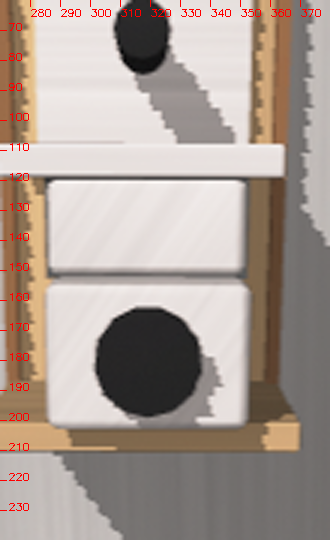

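```bash
python3 - <<'E'
from h import *
A=unproj("w_f2",(316,118.7),.067);B=unproj("w_f2",(316,201),.07); print("gap",(A-B)@U,A,B)
C=unproj("w_f2",(316,154.5),.076);D=unproj("w_f2",(316,202.5),.076); print("tall d",(C-W0)@U,(D-W0)@U)
go(.42,.14,.30,0.); wait(.3); print(get_qvel().max() if hasattr(get_qvel(),'max') else get_qvel()); job_done()
E
```

```text
gap 0.060873252308546295 [ 0.63451131 -0.04804323] [ 0.63298804 -0.10889743]
tall d 0.03589367203455911 0.00015231881919641331
0.004832329688372413
the job is handed in; nothing more can be done
```

All four seasonings are put away and the end stop is slid up snug, done in the order asked. I handed the job in at about 56 s of the 115 s allowed, and `job_done` gives no verdict.

- **Jar and shaker:** the jar is in the wide holder and the shaker in the narrow one. Both were lowered until they touched the holder floor at the planned height, then released.
- **Tins:** the tall tin met the rack's end wall with its centre 18.2 mm from it (18 expected). The short tin met the tall one at 47.9 mm (48 expected). Both stand upright, flat side to flat side.
- **Stop:** I pinched it by the post and slid it about 44.5 mm. A second, harder push moved it no further. The post ended at 94.4 mm from the wall (94 expected for snug).
- **Last checks:** from the last wrist picture I measured 60.9 mm between wall and plate, against 60 for a perfect fit. That is within the camera calibration, and I could see no gap between the tins. In the final overview picture the jar, the shaker and both tins were upright in their places. The pepper mill was where it started. The gripper was open and touching nothing.

No check failed. While pinching the post there was a brief sideways force of about 5 N, because the gripper was slightly off centre.

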